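# Unclamp a blind spacer, feel for its hole, hold it hole-up

## Task

The near (yellow) lane of the clamping fixture holds a round steel blind spacer with both ends hidden: free the sliding carriage by giving its red knob a quarter turn anticlockwise, slide the carriage well back and take that spacer out. Feel for its blind hole on the brass feeler pin, which slips a good 2 cm into the hole end and stops at the solid end; then draw it off and turn it so that the hole looks straight up. Finish while still holding it like that in the gripper, still, about 20 cm above the bench and touching nothing else; leave the other spacer lying in its lane, the carriage open, and the other things undisturbed.

Things in the scene. Friction and masses are not known exactly. Their poses are not given: they have to be found in the camera images.
- fixture: Fixed clamping fixture on a dark steel base plate, 170 (x) x 230 (y) x 10 mm, reaching from y = -175 to +55 mm. Origin on the bench, midway between the two lanes and halfway along the spacers; x points away from the robot, y along the lanes, z up. Yellow lane at x = -45 mm (nearer the robot), bare-steel lane at x = +45 mm; the sliding green carriage is at the spacers' -y end, a fixed stop at +y.
- near_lane (a point): Middle of the yellow lane, on the axis of a spacer lying in it, 40 mm above the bench. The lane is two thin yellow rails along y: 64 mm long, outer faces 30 mm apart, tops 26 mm above the bench, the base's top at 10 mm. The far lane is the same in bare steel.
- stop_top (a point): Middle of the top of the fixed green stop at the spacers' +y end: 14 mm thick along y (its spacer side at y = 36.5 mm of the fixture), 150 mm wide, top 56 mm above the bench.
- carriage (a joint): Sliding carriage, m: 0 = closed against the spacers, grows to 0.055 as it slides back along the fixture's -y. About 3 N of friction; stays where it is left. Locked until the knob has been turned. While closed, a lip reaches 6 mm over the spacers' ends and keeps them down.
- carriage_bar (a point): Middle of the top of the carriage's green cross bar: 14 mm thick along y, 150 mm wide along x, top 63 mm above the bench; the lip on its spacer side is 4 mm thick. Behind the bar (-y) a green tongue 52 mm wide, top 40 mm above the bench, reaches 62 mm further and carries the knob.
- knob (a joint): Clamp knob on the carriage, rad: about 0 = locked, grows to 1.57 as it is turned anticlockwise seen from above; the carriage is free beyond about 1.0 (turn it fully). Turning takes about 0.12 N m; it stays where it is left.
- knob_grip (a point): Middle of the red knob's grip bar, on its vertical axis, 62 mm above the bench. Bar 60 mm long (this point's x), 14 mm wide (y), from 50 to 74 mm above the bench, on a round hub of 32 mm diameter. At 0 it stands across the lanes, at 1.57 along them. It lies 46.5 mm behind the middle of the cross bar (fixture's -y) and moves with the carriage.
- spacer_a: Blind spacer: round bare-steel bar, 36 mm diameter, 72 mm long, 0.3 to 0.55 kg, lying along its lane. Origin in its middle; its x axis runs along it and points out of the end with the blind hole (20 mm diameter, 36 mm deep); the other end is solid. spacer_b is its twin, turned the other way round; which of them lies in the yellow lane changes from start to start.
- spacer_b: Blind spacer: round bare-steel bar, 36 mm diameter, 72 mm long, 0.3 to 0.55 kg, lying along its lane. Origin in its middle; its x axis runs along it and points out of the end with the blind hole (20 mm diameter, 36 mm deep); the other end is solid. spacer_a is its twin, turned the other way round; which of them lies in the yellow lane changes from start to start.
- feeler: Fixed feeler stand: dark base 110 x 80 x 12 mm and a blue post (30 mm wide, 16 mm thick, top 116 mm above the bench) with a level brass pin. Origin under the middle of the post's pin-side face, on the bench; the pin points along this frame's -x (roughly towards the robot), 110 mm above the bench. The base reaches from x = -30 to +80 mm.
- pin_tip (a point): Tip of the brass feeler pin, on its axis, 110 mm above the bench; the pin is 10 mm thick and sticks out 45 mm from the post, which lies along this point's +x. A spacer held level is pushed onto it along +x, hole end first.
- paint_tin: Steel tin with a paper label, 68 mm diameter, 90 mm high; origin at the centre of its underside. Bystander.
- wrench: Steel wrench lying on the bench; origin at its underside, x along it. Bystander.
- hammer: Hammer lying on the bench; origin at its underside, x along it. Bystander.
- collar: Dark steel collar, 60 mm outside, 34 mm bore, 22 mm high; origin at the centre of its underside. Bystander.
- punch_stand: Small turned brass stand, 56 mm foot, 60 mm high; origin at the centre of its underside. Bystander.

How it is judged (in metres and radians):
On the way, in this order (a step that is already met when the one before it is completed fails the run):
1. the knob has been turned to free the carriage (value of joint knob above 1.05 rad), for 0.1 s.
2. the carriage has been slid back off the spacers (value of joint carriage above 0.03 m), for 0.1 s.
3. the feeler pin has gone at least 15 mm into the hole of the yellow lane's spacer, the other spacer lying in the far lane (((x of pin_tip in the frame of spacer_a between -0.005 and 0.021 m and y of pin_tip in the frame of spacer_a between -0.01 and 0.01 m and z of pin_tip in the frame of spacer_a between -0.01 and 0.01 m and x of spacer_b in the frame of fixture above 0.03 m) or (x of pin_tip in the frame of spacer_b between -0.005 and 0.021 m and y of pin_tip in the frame of spacer_b between -0.01 and 0.01 m and z of pin_tip in the frame of spacer_b between -0.01 and 0.01 m and x of spacer_a in the frame of fixture above 0.03 m))), for 0.1 s.
At the end, for the whole second after the job is handed in: The yellow lane's spacer is held still by the fingers, its middle over 150 mm above the bench, hole up within 0.3 rad, touching nothing else; the other spacer lies in the far lane within 12 mm of its start; the carriage is still at least 25 mm back (value of joint carriage above 0.025 m and ((height (world z) of spacer_a above 0.15 m and angle between spacer_a's own x axis and vertical below 0.3 rad and contact force between the fingers and spacer_a above 2 N and linear speed of spacer_a below 0.03 m/s and angular speed of spacer_a below 0.2 rad/s and contact force between spacer_a and fixture below 0.2 N and contact force between spacer_a and feeler below 0.2 N and contact force between each of spacer_a, the fingers and spacer_b below 0.2 N and contact force between spacer_a and paint_tin below 0.2 N and contact force between spacer_a and wrench below 0.2 N and contact force between spacer_a and hammer below 0.2 N and contact force between spacer_a and collar below 0.2 N and contact force between spacer_a and punch_stand below 0.2 N and x of spacer_b in the frame of fixture between 0.035 and 0.055 m and distance of spacer_b from where it was at the start of the episode below 0.012 m) or (height (world z) of spacer_b above 0.15 m and angle between spacer_b's own x axis and vertical below 0.3 rad and contact force between the fingers and spacer_b above 2 N and linear speed of spacer_b below 0.03 m/s and angular speed of spacer_b below 0.2 rad/s and contact force between spacer_b and fixture below 0.2 N and contact force between spacer_b and feeler below 0.2 N and contact force between each of spacer_b, the fingers and spacer_a below 0.2 N and contact force between spacer_b and paint_tin below 0.2 N and contact force between spacer_b and wrench below 0.2 N and contact force between spacer_b and hammer below 0.2 N and contact force between spacer_b and collar below 0.2 N and contact force between spacer_b and punch_stand below 0.2 N and x of spacer_a in the frame of fixture between 0.035 and 0.055 m and distance of spacer_a from where it was at the start of the episode below 0.012 m))); the arm keeps its last pose, push and grip.
It fails at once if a bystander is pushed more than 30 mm (distance of any of paint_tin, wrench, hammer, collar, punch_stand from where it was at the start of the episode above 0.03 m).
It fails at once if the other spacer is taken out of the far lane (height (world z) of each of spacer_a, spacer_b above 0.1 m).
It also fails if it takes over 54 s, if anything falls off the work surface, if the arm or the gripper's body presses on something with over 40 N, if the wrist force passes 120 N, or if a joint passes its speed limit or range.

## Robot

A 6-joint arm with a two-finger parallel gripper is mounted at the origin on the work surface. World frame = base frame: x ahead of the robot, y to its left, z up, the work surface at z = 0. Lengths are in mm, angles in rad, forces in N, time in s.
With the tool pointing down it reaches from about 275 to 1000 mm from the base axis. Payload 8.4 kg.
Tool frame: the origin (TCP) lies on the centre line of the jaws, within the pads' length; the fingertips stand 17 mm ahead of it and the grasp point (between the pads) lies 2 mm behind it; z points along the fingers, y is the line along which they close (so a half turn about z gives the same grasp; the last joint's range is limited). The gripper opens to 85 mm and grips with 20 to 120 N. Pads are 22 mm wide; open, the fingers measure 114 mm over their backs; the gripper's body (76 mm by 85 mm) begins 54 mm behind the grasp point. The pads swing forward as they close: fully open they stand 13 mm farther back than shut.
Start: joints at [-1.171, 0.353, 1.633, -0, 1.155, -0.002], TCP at [244.421, -575.227, 248.281] pointing down, gripper open.
Joint ranges: [-2.63, 2.63], [-0.92, 2.1], [0.06, 2.66], [-1.3, 4.44], [0, 2.69], [-3.02, 3.02]. Speed limits (rad/s): [2.22, 2.22, 2.79, 3.14, 3.14, 3.14].

## Interface

Orientations are given as [roll, pitch, yaw] about the fixed x, y, z axes, in that order (R = Rz(yaw) Ry(pitch) Rx(roll)).
In Python, from rig import r, eyes gives the robot as it stands. The module is installed in compiled form; this text tells all that it offers.
- The arm moves only by the shell command python3 -m inch 'ROWS' [FORCE]. ROWS is JSON, a list of rows, each a list of 7 numbers: the shift along the tool's x, y, z in m, then the turn, a rotation vector about the tool's x, y, z in degrees, then the closure, from -1 (fully open) to 1 (shut). In form: [[x, y, z, rx, ry, rz, gripper], ...]. A call has 1 to 8 rows; each row shifts and turns the commanded pose from where the row before left it, along the tool's axes as they then stand; what a row does not reach is not made up. A row lasts 1/10 s, in which the tool goes at most 50 mm and 8.59 degrees, less where a joint would pass 70% of its speed; a pose out of reach is approached as far as the arm can. A call with a gripper value outside its range is refused whole. The fingers move at their own pace and stop on an object; FORCE is the grip in N (left out, the last holds). Time passes only in rows, so rows that do not move let the fingers close. It gives the time, the measured TCP pose, the force, the opening and the grip force at its end, in the units of the state.
- r.sense(): the state, without advancing time (a new reading comes with each control period).
- eyes.grab_frame(name): name is "scene" or "top"; returns a dict with "img" (480x640x3 uint8, blue, green, red), "fx", "fy", "cx", "cy" (pixels), "D" ([k1, k2, p1, p2, k3] as OpenCV has them; the pictures are not rectified), "R" (3x3) and "t" (3): a world point X has camera coordinates R X + t. Camera axes: x right, y down, z forward; pixel columns grow to the right and rows downward; lengths in mm; the calibration is good to about 2 mm. A picture is of the moment at which its call begins. There is no depth.
- r.sign_off(): hands the job in; it is judged then, once.
The state is a dict: "clock": time; "qpos": joint angles; "qvel": joint speeds; "joint_efforts": joint torques, N m; "eef_pos": TCP position; "tcp_rot": TCP orientation; "contact_force": force on the tool from outside, world axes, zero at the start; "wrist_torque": the same for the moment, N m; "opening": opening from 0.0 (shut) to 1.0 (fully open); "grasp_force": force on a finger pad.
Only numpy, scipy, OpenCV 4.12 (cv2) and the standard library are available. Lean on these libraries where they do the work, as an engineer would, in place of code of your own. Each camera call takes 0.05 s, during which the arm holds its last target. There are 200 camera calls.

## Working session

There is one attempt and no reset: what is moved stays moved. The work goes in short steps, Python scripts to look and compute and a shell command to move; the robot and the scene stay as the last step left them, time stands still between calls to the robot, and variables do not carry over. Pictures are saved under pics/ and viewed, at most 10 in all, crops included, and the job is handed in when it is done.

```bash
mkdir -p pics
cat > h.py <<'E'
import numpy as np, cv2
from rig import r, eyes
def grab(n,f):
    d=eyes.grab_frame(n); cv2.imwrite(f,d['img']); np.savez(f+'.npz',**{k:np.array(v) for k,v in d.items() if k!='img'}); return d
def ray(d,u,v,z):
    K=np.array([[d['fx'],0,d['cx']],[0,d['fy'],d['cy']],[0,0,1]],float)
    p=cv2.undistortPoints(np.array([[[u,v]]],float),K,np.array(d['D'],float))[0,0]
    R=np.array(d['R']);t=np.array(d['t']).ravel()
    c=-R.T@t; w=R.T@np.array([p[0],p[1],1]); return c+w*(z-c[2])/w[2]
def proj(d,X):
    K=np.array([[d['fx'],0,d['cx']],[0,d['fy'],d['cy']],[0,0,1]],float)
    return cv2.projectPoints(np.array(X,float).reshape(-1,1,3),cv2.Rodrigues(np.array(d['R'],float))[0],np.array(d['t'],float).ravel(),K,np.array(d['D'],float))[0][:,0]
E
python3 - <<'E'
from h import *
for n in('scene','top'):
    d=grab(n,f'pics/{n}0.png'); R=np.array(d['R']); print(n,d['fx'],-R.T@np.array(d['t']).ravel(),R.round(2).tolist())
print(r.sense())
E
```

```text
scene 452.8935165360125 [1239.68697492 -274.12715747  835.11864486] [[0.38, 0.92, -0.0], [0.64, -0.27, -0.72], [-0.67, 0.28, -0.69]]
top 568.2716762786441 [ 276.08939806   25.96412135 1547.06963055] [[-0.01, -1.0, 0.01], [-0.99, 0.01, -0.17], [0.17, -0.01, -0.99]]
{'clock': 0.1, 'qpos': array([-1.17136368e+00,  3.53568367e-01,  1.63406692e+00,  3.93539180e-05,
        1.15519582e+00, -2.39829406e-03]), 'qvel': array([-0.00057648, -0.00152937,  0.00062459,  0.00024018,  0.00164487,
        0.00054277]), 'joint_efforts': array([-3.70793323e-04, -6.06356192e+01, -3.42820716e+01, -7.10353470e-05,
        3.99601602e-03, -1.11848135e-05]), 'eef_pos': array([ 244.29295687, -574.83515205,  247.64024948]), 'tcp_rot': array([-3.14035429e+00, -3.89542418e-05,  4.01815003e-01]), 'contact_force': array([-0.42981466,  0.77347187,  0.71152413]), 'wrist_torque': array([0.00438417, 0.01996543, 0.00987789]), 'grasp_force': 0.0, 'opening': 0.9972729414885189}
```

View pics/top0.png

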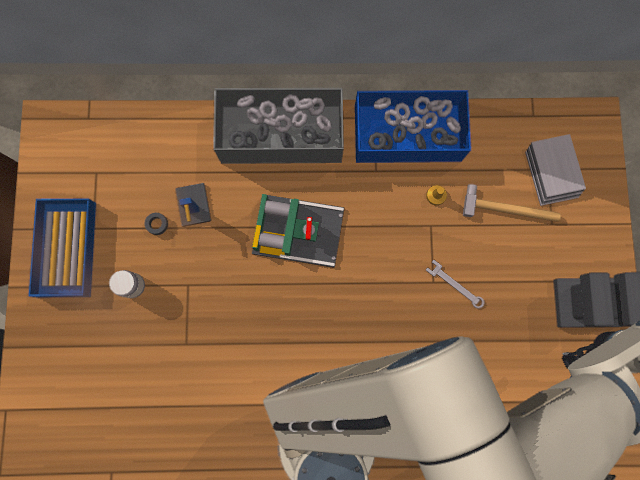

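View pics/scene0.png

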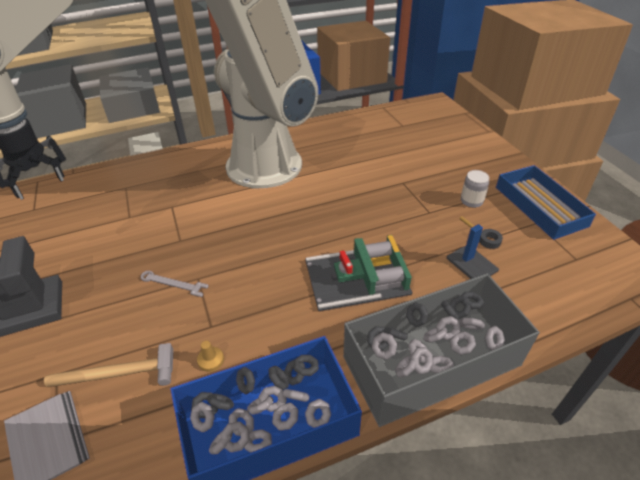

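The top view shows the fixture around (300,232), its red knob at (309,229) and the feeler at (190,205). The scene view shows the fixture at (360,270) and the feeler at (473,250). I'll enlarge both.

Run:
```python
import cv2,numpy as np
a=cv2.imread('pics/top0.png')
c1=cv2.resize(a[175:275,155:355],None,fx=4,fy=4,interpolation=cv2.INTER_CUBIC)
cv2.imwrite('pics/topc.png',c1)
b=cv2.imread('pics/scene0.png')
cv2.imwrite('pics/scenec.png',cv2.resize(b[205:315,300:510],None,fx=3.8,fy=3.8,interpolation=cv2.INTER_CUBIC))
```

```text
(no output)
```

View pics/topc.png

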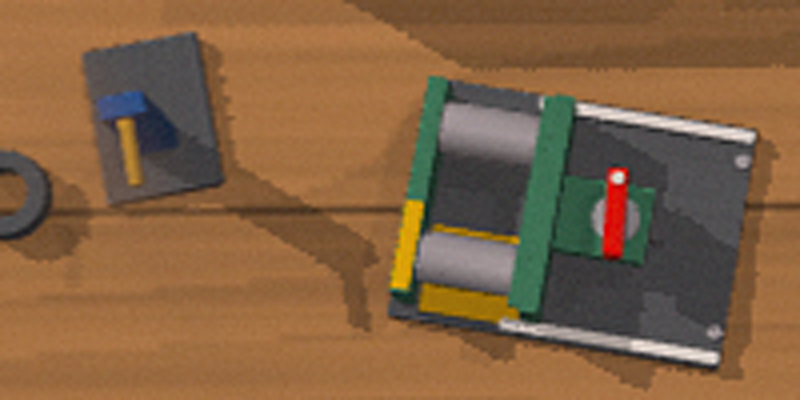

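View pics/scenec.png

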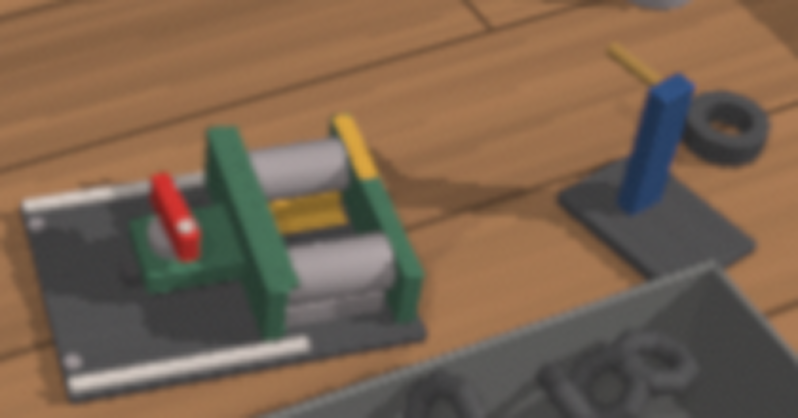

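The crops show the base corners at top-crop (756,132), (718,366) and (390,317), the knob bar from (618,170) to (615,257), and the pin tip at (135,185). In the scene crop the pin tip is at (612,47). I'll fit both poses from these points.

```bash
cat > fit.py <<'E'
from h import *
from scipy.optimize import least_squares
T=dict(np.load('pics/top0.png.npz'));S=dict(np.load('pics/scene0.png.npz'))
t=lambda u,v:((u+.5)/4-.5+155,(v+.5)/4-.5+175)
s=lambda u,v:((u+.5)/3.8-.5+300,(v+.5)/3.8-.5+205)
def fit(obs,x0):
    def w(p,L):
        c,q=np.cos(p[2]),np.sin(p[2]); return [p[0]+c*L[0]-q*L[1],p[1]+q*L[0]+c*L[1],L[2]]
    def res(p): return np.concatenate([proj(T if k=='t' else S,w(p,L))[0]-(t(*uv) if k=='t' else s(*uv)) for k,uv,L in obs])
    o=least_squares(res,x0,loss='soft_l1',x_scale=[100,100,.1]); print(o.x.round(4)); print(res(o.x).reshape(-1,2).round(1).tolist()); return o.x,w
if __name__=='__main__':
    F=[('t',(756,132),(85,-175,10)),('t',(718,366),(-85,-175,10)),('t',(390,317),(-85,55,10)),('t',(430,77),(75,50.5,56)),('t',(447,80),(75,36.5,56)),
       ('s',(22,203),(-85,-175,10)),('s',(72,397),(85,-175,10)),('s',(424,338),(85,55,10)),('s',(422,275),(75,50.5,56))]
    f,w=fit(F,[550,50,-.15])
    fe,_=fit([('t',(83,52),(80,40,12)),('t',(195,33),(80,-40,12)),('t',(221,184),(-30,-40,12)),('t',(108,205),(-30,40,12)),('t',(135,187),(-45,0,110)),
       ('s',(612,47),(-45,0,110)),('s',(558,200),(-30,-40,12)),('s',(754,243),(80,40,12))],[650,330,.1])
    for n,L in dict(knob=(0,-90,74),near=(-45,0,40),far=(45,0,40),bar=(0,-43.5,63),kt1=(30,-90,74),kt2=(-30,-90,74)).items(): print(n,np.round(w(f,L),1),proj(T,w(f,L))[0].round(1))
    print('tip',np.round(w(fe,(-45,0,110)),1)); print('top knob obs',t(618,170),t(615,257))
E
python3 fit.py
```

```text
[ 5.747142e+02  1.331424e+02 -1.741000e-01]
[[0.6, -0.4], [0.4, 1.2], [-0.9, -0.2], [-0.3, -0.4], [0.6, -0.3], [-0.8, -0.0], [-0.8, 0.2], [1.2, -1.3], [0.9, -0.4]]
[6.155493e+02 3.599061e+02 1.797000e-01]
[[-0.3, -0.1], [0.5, -0.5], [0.3, -0.1], [-0.5, 0.0], [0.2, 0.0], [-0.4, 0.3], [-0.5, -2.4], [1.2, -0.1]]
knob [559.1  44.5  74. ] [308.6 227.6]
near [530.4 140.9  40. ] [272.9 240.8]
far [619.  125.3  40. ] [278.8 208.6]
bar [567.2  90.3  63. ] [291.4 225.6]
kt1 [588.7  39.3  74. ] [310.5 216.6]
kt2 [529.6  49.7  74. ] [306.7 238.7]
tip [571.3 351.9 110. ]
top knob obs (309.125, 217.125) (308.375, 238.875)
```

```bash
cat > go.py <<'E'
import sys; from h import *; from scipy.spatial.transform import Rotation as Ro
# usage: go.py x y z [yaw]: shift (mm, current tool axes) and turn about tool
s=r.sense(); R=Ro.from_euler('xyz',s['tcp_rot']); g=np.array(list(map(float,sys.argv[1:4])))
print('pos',s['eef_pos'].round(1),'rot',s['tcp_rot'].round(3),'q',s['qpos'].round(2),'t',s['clock'],'F',s['contact_force'].round(1),'open',round(s['opening'],3))
print('shift',R.inv().apply(g-s['eef_pos']).round(1))
if len(sys.argv)>4:
    G=Ro.from_euler('xyz',[np.pi,0,float(sys.argv[4])]); print('turn',np.degrees((R.inv()*G).as_rotvec()).round(2),'shift after turn',G.inv().apply(g-s['eef_pos']).round(1))
E
python3 go.py 559 44.5 170 -0.04
```

```text
pos [ 244.3 -574.8  247.6] rot [-3.14  -0.     0.402] q [-1.17  0.35  1.63  0.    1.16 -0.  ] t 0.1 F [-0.4  0.8  0.7] open 0.997
shift [ 531.9 -446.8   78.2]
turn [-7.000e-02  1.000e-02  2.531e+01] shift after turn [ 289.7 -631.4   77.6]
```

```bash
python3 -m inch '[[0.033,-0.028,0.005,0,0,0,0.2],[0.033,-0.028,0.005,0,0,0,0.2],[0.033,-0.028,0.005,0,0,0,0.2],[0.033,-0.028,0.005,0,0,0,0.2],[0.033,-0.028,0.005,0,0,0,0.2],[0.033,-0.028,0.005,0,0,0,0.2],[0.033,-0.028,0.005,0,0,0,0.2],[0.033,-0.028,0.005,0,0,0,0.2]]' 40
python3 -m inch '[[0.033,-0.028,0.005,0,0,0,0.2],[0.033,-0.028,0.005,0,0,0,0.2],[0.033,-0.028,0.005,0,0,0,0.2],[0.033,-0.028,0.005,0,0,0,0.2],[0.033,-0.028,0.005,0,0,0,0.2],[0.033,-0.028,0.005,0,0,0,0.2],[0.033,-0.028,0.005,0,0,0,0.2],[0.033,-0.028,0.005,0,0,0,0.2]]'
python3 -m inch '[[0,0,0,0,0,8.4,0.2],[0,0,0,0,0,8.4,0.2],[0,0,0,0,0,8.4,0.2],[0,0,0,0,0,0,0.2],[0,0,0,0,0,0,0.2]]'
python3 go.py 559 44.5 70 -0.04
```

```text
clock: 0.9
eef_pos: [400.1, -264.1, 208.0]
tcp_rot: [-3.141, 0.0, 0.402]
contact_force: [0.1, 0.4, 0.5]
opening: 0.403
grasp_force: 0.0
clock: 1.7
eef_pos: [555.5, 45.4, 167.8]
tcp_rot: [-3.142, 0.0, 0.402]
contact_force: [0.9, -0.7, -0.8]
opening: 0.401
grasp_force: 0.0
clock: 2.2
eef_pos: [555.0, 43.5, 168.1]
tcp_rot: [3.142, 0.0, -0.034]
contact_force: [0.7, 0.3, 0.7]
opening: 0.401
grasp_force: 0.0
pos [555.   43.5 168.1] rot [ 3.142  0.    -0.034] q [0.08 0.34 1.85 0.   0.95 1.68] t 2.2 F [0.7 0.3 0.7] open 0.401
shift [ 4.  -1.1 98.1]
turn [0.   0.02 0.36] shift after turn [ 3.9 -1.1 98.1]
```

```bash
python3 -m inch '[[0.004,-0.001,0.03,0,0,0,0.2],[0,0,0.03,0,0,0,0.2],[0,0,0.02,0,0,0,0.2],[0,0,0.011,0,0,0,0.2],[0,0,0.007,0,0,0,0.2],[0,0,0,0,0,0,0.2]]'
python3 -m inch '[[0,0,0,0,0,0,1],[0,0,0,0,0,0,1],[0,0,0,0,0,0,1],[0,0,0,0,0,0,1],[0,0,0,0,0,0,1]]' 60
python3 go.py 559 44.5 70 -0.04
```

```text
clock: 2.8
eef_pos: [559.1, 44.3, 70.0]
tcp_rot: [3.142, 0.001, -0.037]
contact_force: [-0.4, 0.8, 0.8]
opening: 0.398
grasp_force: 0.0
clock: 3.3
eef_pos: [560.0, 43.5, 71.5]
tcp_rot: [3.141, -0.002, -0.037]
contact_force: [0.2, -6.1, 0.6]
opening: 0.146
grasp_force: 59.0
pos [560.   43.5  71.5] rot [ 3.141e+00 -2.000e-03 -3.700e-02] q [ 0.08  0.48  1.9  -0.    0.75  1.69] t 3.3 F [ 0.2 -6.1  0.6] open 0.146
shift [-1.  -1.   1.5]
turn [ 0.06 -0.11  0.15] shift after turn [-1.  -1.   1.5]
```

```bash
python3 -m inch '[[0,0,0,0,0,-6,1],[0,0,0,0,0,-8,1],[0,0,0,0,0,-8,1],[0,0,0,0,0,-8,1],[0,0,0,0,0,-8,1],[0,0,0,0,0,-8,1]]' 80
python3 -m inch '[[0,0,0,0,0,-8,1],[0,0,0,0,0,-8,1],[0,0,0,0,0,-8,1],[0,0,0,0,0,-7,1],[0,0,0,0,0,-5,1],[0,0,0,0,0,0,1],[0,0,0,0,0,0,1]]'
python3 go.py 559 44.5 70 -0.04;python3 -c "
from h import *
print(r.sense()['wrist_torque'])"
```

```text
clock: 3.9
eef_pos: [559.9, 43.4, 71.5]
tcp_rot: [3.139, -0.0, 0.771]
contact_force: [-0.7, -7.4, 1.8]
opening: 0.142
grasp_force: 81.8
clock: 4.6
eef_pos: [560.1, 43.3, 71.6]
tcp_rot: [3.139, 0.001, 1.394]
contact_force: [0.6, -8.1, 2.2]
opening: 0.139
grasp_force: 81.7
pos [560.1  43.3  71.6] rot [3.139e+00 1.000e-03 1.394e+00] q [ 0.08  0.48  1.9  -0.    0.75  0.25] t 4.6 F [ 0.6 -8.1  2.2] open 0.139
shift [ 1.  -1.3  1.6]
turn [ 1.500e-01 -4.000e-02  8.219e+01] shift after turn [-1.1 -1.2  1.6]
[-1.29193987  0.08200897  0.15051729]
```

```bash
python3 -m inch '[[-0.008,0,0,0,0,0,1],[-0.008,0,0,0,0,0,1],[-0.009,0,0,0,0,0,1],[-0.009,0,0,0,0,0,1],[-0.009,0,0,0,0,0,1],[-0.009,0,0,0,0,0,1],[0,0,0,0,0,0,1]]'
python3 -m inch '[[0,0,0,0,0,0,0],[0,0,0,0,0,0,0],[0,0,0,0,0,0,0],[0,0,-0.03,0,0,0,-0.3],[0,0,-0.04,0,0,0,-0.3],[0,0,-0.04,0,0,0,-0.3],[0,0,0,0,0,0,-0.3]]'
python3 - <<'E'
from h import *
d=grab('top','pics/top1.png')
cv2.imwrite('pics/top1c.png',cv2.resize(d['img'][185:275,240:360],None,fx=5,fy=5,interpolation=cv2.INTER_CUBIC))
E
python3 go.py 530.4 140.9 140 1.397
```

```text
clock: 5.3
eef_pos: [550.9, -8.3, 71.5]
tcp_rot: [3.139, 0.0, 1.393]
contact_force: [0.8, -2.8, 7.2]
opening: 0.144
grasp_force: 82.4
clock: 6.0
eef_pos: [553.0, -6.7, 185.3]
tcp_rot: [3.133, -0.001, 1.393]
contact_force: [-0.0, -1.0, -0.8]
opening: 0.649
grasp_force: 0.0
pos [551.6  -6.6 182.8] rot [ 3.137e+00 -1.000e-03  1.393e+00] q [-0.01  0.31  1.86  0.    0.97  0.16] t 6.05 F [-0.2  0.  -1.1] open 0.65
shift [141.4 -47.1  42.7]
turn [ 0.28 -0.05 -0.2 ] shift after turn [141.6 -46.4  42.8]
```

View pics/top1c.png

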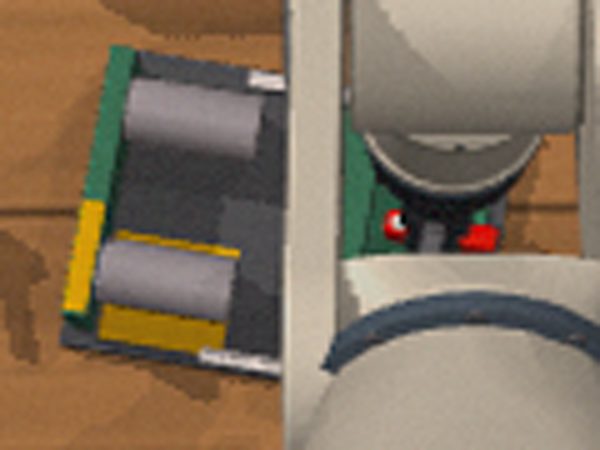

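The near spacer lies at crop (168,280), which is (273,240.6) in the full frame, matching the prediction of (272.9,240.8). The carriage is back about 52 mm. Before choosing the grasp yaw I'll check which wrist solutions give a level tool with the hole up.

```bash
python3 go.py 530.4 140.9 140 1.397 | tail -2
python3 - <<'E'
from h import *; from scipy.spatial.transform import Rotation as Ro
C=Ro.from_euler('z',90,degrees=True)
fk=lambda q:Ro.from_euler('z',q[0])*Ro.from_euler('y',q[1]+q[2])*Ro.from_euler('z',q[3])*Ro.from_euler('y',q[4])*Ro.from_euler('z',q[5])*C
s=r.sense(); print((fk(s['qpos']).inv()*Ro.from_euler('xyz',s['tcp_rot'])).magnitude())
for a in(1.9,2.2):
  for ph in(20,45,70,90,110):
    f=np.radians(ph); d=np.array([np.cos(f),np.sin(f),0])
    for sg in(1,-1):
      x=np.array([0,0,sg]); M=Ro.from_matrix(np.c_[x,np.cross(d,x),d])
      e=(Ro.from_euler('y',a).inv()*M*C.inv()).as_euler('ZYZ'); print(a,ph,'+x up' if sg>0 else '-x up',e.round(2))
E
```

```text
shift [141.4 -47.1  42.7]
turn [ 0.28 -0.05 -0.2 ] shift after turn [141.6 -46.4  42.8]
4.742815059562518e-16
1.9 20 +x up [ 2.3   0.48 -0.78]
1.9 20 -x up [2.3  0.48 2.36]
1.9 45 +x up [ 1.88  0.84 -0.45]
1.9 45 -x up [1.88 0.84 2.69]
1.9 70 +x up [ 1.69  1.24 -0.35]
1.9 70 -x up [1.69 1.24 2.79]
1.9 90 +x up [ 1.57  1.57 -0.33]
1.9 90 -x up [1.57 1.57 2.81]
1.9 110 +x up [ 1.45  1.9  -0.35]
1.9 110 -x up [1.45 1.9  2.79]
2.2 20 +x up [ 2.59  0.71 -1.13]
2.2 20 -x up [2.59 0.71 2.01]
2.2 45 +x up [ 2.1   0.96 -0.8 ]
2.2 45 -x up [2.1  0.96 2.34]
2.2 70 +x up [ 1.78  1.29 -0.66]
2.2 70 -x up [1.78 1.29 2.48]
2.2 90 +x up [ 1.57  1.57 -0.63]
2.2 90 -x up [1.57 1.57 2.51]
2.2 110 +x up [ 1.36  1.85 -0.66]
2.2 110 -x up [1.36 1.85 2.48]
```

```bash
python3 -m inch '[[0.035,-0.012,0,0,0,0,-0.3],[0.035,-0.012,0,0,0,0,-0.3],[0.035,-0.012,0,0,0,0,-0.3],[0.036,-0.011,0,0,0,0,-0.3],[0,0,0.04,0.2,0,-0.2,-0.3],[0,0,0.03,0,0,0,-0.3],[0,0,0,0,0,0,-0.3],[0,0,0,0,0,0,-0.3]]'
python3 go.py 530.4 140.9 38 1.397
```

```text
clock: 6.85
eef_pos: [527.7, 140.1, 109.5]
tcp_rot: [-3.136, 0.001, 1.397]
contact_force: [0.1, 0.8, 0.7]
opening: 0.653
grasp_force: 0.0
pos [527.7 140.1 109.5] rot [-3.136e+00  1.000e-03  1.397e+00] q [0.26 0.41 1.91 0.   0.83 0.43] t 6.85 F [0.1 0.8 0.7] open 0.653
shift [ 1.3  2.9 71.4]
turn [-0.35  0.07 -0.02] shift after turn [ 1.2  2.5 71.5]
```

```bash
python3 -m inch '[[0.001,0.0027,0.025,-0.3,0,0,-0.3],[0,0,0.02,0,0,0,-0.3],[0,0,0.016,0,0,0,-0.3],[0,0,0.010,0,0,0,-0.3],[0,0,0,0,0,0,-0.3]]'
python3 -m inch '[[0,0,0,0,0,0,1],[0,0,0,0,0,0,1],[0,0,0,0,0,0,1],[0,0,0,0,0,0,1],[0,0,0,0,0,0,1],[0,0,0,0,0,0,1]]' 70
python3 go.py 530.4 140.9 38 1.397
```

```text
clock: 7.35
eef_pos: [531.4, 140.6, 39.2]
tcp_rot: [3.14, 0.0, 1.396]
contact_force: [-0.5, 0.2, -0.2]
opening: 0.653
grasp_force: 0.0
clock: 7.95
eef_pos: [531.9, 141.1, 40.6]
tcp_rot: [3.139, -0.001, 1.397]
contact_force: [-2.4, -0.3, 6.1]
opening: 0.396
grasp_force: 69.1
pos [531.9 141.1  40.6] rot [ 3.139e+00 -1.000e-03  1.397e+00] q [ 0.26  0.52  1.94 -0.    0.68  0.43] t 7.95 F [-2.4 -0.3  6.1] open 0.396
shift [-0.4 -1.5  2.6]
turn [ 0.17 -0.04 -0.03] shift after turn [-0.4 -1.4  2.6]
```

```bash
python3 -m inch '[[0,0,-0.01,0,0,0,1],[0,0,-0.03,0,0,0,1],[0,0,-0.04,0,0,0,1],[0,0,-0.04,0,0,0,1],[0,0,-0.04,0,0,-5,1],[0,0,0,0,0,-8.5,1],[0,0,0,0,0,-8.5,1],[0,0,0,0,0,-8.5,1]]'
python3 -m inch '[[0,0,0,0,0,-8.5,1],[0,0,0,0,0,-8.5,1],[0,0,0,0,0,-8.5,1],[0,0,0,0,0,-8.5,1],[0,0,0,0,0,-4,1],[0,0,0,0,0,0,1],[0,0,0,0,0,0,1]]'
python3 go.py 511.3 341 111 3.32
python3 - <<'E'
from h import *
d=grab('scene','pics/s2.png'); T=r.sense()['eef_pos']; p=proj(d,T)[0]; print(p)
u,v=p.astype(int); cv2.imwrite('pics/s2c.png',cv2.resize(d['img'][v-40:v+50,u-60:u+60],None,fx=6,fy=6,interpolation=cv2.INTER_CUBIC))
E
```

```text
clock: 8.75
eef_pos: [530.8, 140.8, 200.3]
tcp_rot: [3.139, 0.001, 1.935]
contact_force: [-0.5, -0.3, -5.0]
opening: 0.397
grasp_force: 71.4
clock: 9.45
eef_pos: [530.9, 140.8, 199.6]
tcp_rot: [3.141, 0.002, 2.59]
contact_force: [-0.0, -0.3, -4.2]
opening: 0.395
grasp_force: 71.2
pos [530.9 140.8 199.6] rot [3.141e+00 2.000e-03 2.590e+00] q [ 0.26  0.29  1.84 -0.    1.01 -0.76] t 9.45 F [-0.  -0.3 -4.2] open 0.395
shift [121.8 160.2  88.5]
turn [ -0.     0.1  -41.83] shift after turn [-16.3 200.5  88.6]
[380.15322419 199.63792022]
```

View pics/s2c.png

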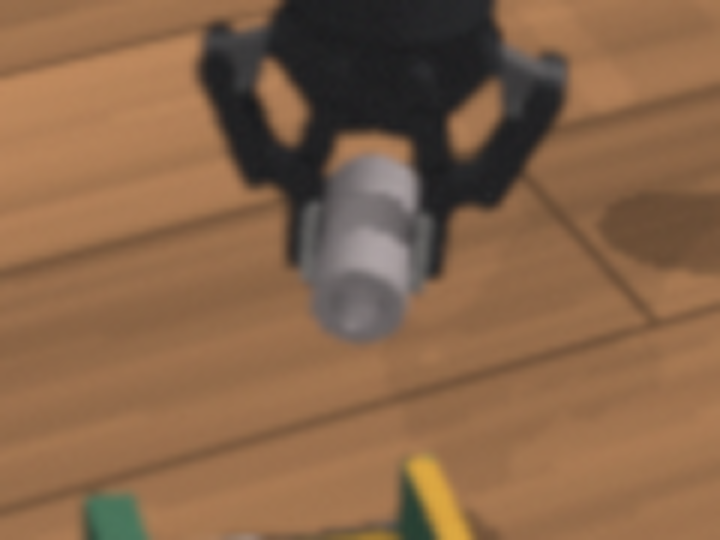

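The near end shows a bore at crop (360,305), with a dark ring around a lighter interior. That puts the hole on the tool -x side, so I'll bring that end to the pin.

```bash
python3 -m inch '[[0.024,0.032,0,0,0,0,1],[0.024,0.032,0,0,0,0,1],[0.024,0.032,0,0,0,0,1],[0.024,0.032,0,0,0,0,1],[0.025,0.032,0,0,0,0,1],[0,0,0,0,0,-8.4,1],[0,0,0,0,0,-8.4,1],[0,0,0,0,0,-8.4,1]]'
python3 -m inch '[[0,0,0,0,0,-8.4,1],[0,0,0,0,0,-8.2,1],[0,0,0.02,0,0,0,1],[0,0,0.025,0,0,0,1],[0,0,0.025,0,0,0,1],[0,0,0.018,0,0,0,1],[0,0,0,0,0,0,1]]'
python3 go.py 511.3 341 110.6 3.321
python3 - <<'E'
from h import *
a=grab('top','pics/t3.png')['img'][170:280,140:260]; b=grab('scene','pics/s3.png')['img'][190:290,400:520]
cv2.imwrite('pics/c3.png',np.hstack([cv2.resize(a,(390,358),interpolation=cv2.INTER_CUBIC),cv2.resize(b,(408,358),interpolation=cv2.INTER_CUBIC)]))
E
```

```text
clock: 10.3
eef_pos: [511.1, 341.0, 199.0]
tcp_rot: [-3.141, 0.001, 3.037]
contact_force: [0.2, -0.4, -4.5]
opening: 0.395
grasp_force: 71.8
clock: 11.0
eef_pos: [509.9, 339.4, 108.6]
tcp_rot: [-3.139, -0.003, -2.963]
contact_force: [0.0, -0.2, -6.0]
opening: 0.395
grasp_force: 71.6
pos [509.9 339.4 108.6] rot [-3.139e+00 -3.000e-03 -2.963e+00] q [ 0.59  0.49  1.77 -0.    0.88 -1.16] t 11.0 F [ 0.  -0.2 -6. ] open 0.395
shift [-1.6  1.3 -2.1]
turn [-0.15 -0.18 -0.04] shift after turn [-1.6  1.3 -2. ]
```

View pics/c3.png

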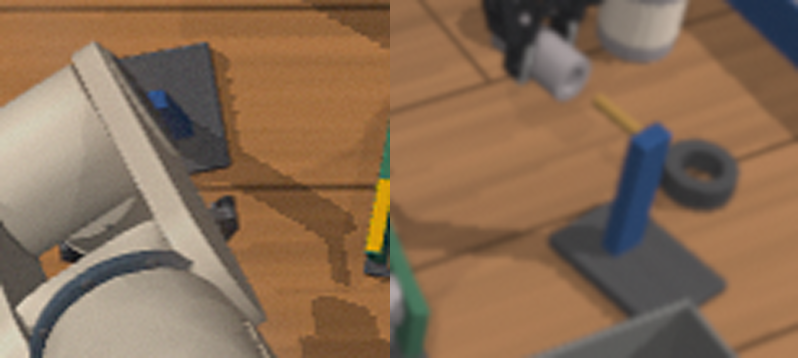

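Right half: the bore shows at (572,75), in line with the pin tip at (598,97) and the pin's direction. I'll fix the small offset and push on.

```bash
python3 -m inch '[[-0.002,0.0013,-0.002,0,0,0,1],[-0.01,0,0,0,0,0,1],[-0.008,0,0,0,0,0,1],[-0.006,0,0,0,0,0,1],[-0.006,0,0,0,0,0,1],[0,0,0,0,0,0,1]]'
python3 go.py 554 348.7 110.6 3.321
```

```text
clock: 11.7
eef_pos: [543.9, 347.7, 113.3]
tcp_rot: [-3.141, 0.002, -2.962]
contact_force: [0.0, -0.3, -5.4]
opening: 0.391
grasp_force: 71.7
pos [543.9 347.7 113.3] rot [-3.141e+00  2.000e-03 -2.962e+00] q [ 0.57  0.53  1.69 -0.    0.92 -1.18] t 11.7 F [ 0.  -0.3 -5.4] open 0.391
shift [-10.1  -0.8   2.7]
turn [-0.02  0.14  0.02] shift after turn [-10.1  -0.8   2.7]
```

```bash
python3 -m inch '[[-0.005,0,0.0015,0,0,0,1],[-0.005,0,0,0,0,0,1],[-0.005,0,0,0,0,0,1],[0,0,0,0,0,0,1],[0,0,0,0,0,0,1],[0,0,0,0,0,0,1]]'
python3 go.py 554 348.7 110.6 3.321
```

```text
clock: 12.3
eef_pos: [557.4, 350.2, 111.7]
tcp_rot: [-3.141, 0.001, -2.961]
contact_force: [-0.2, -0.8, -5.3]
opening: 0.39
grasp_force: 71.7
pos [557.4 350.2 111.7] rot [-3.141e+00  1.000e-03 -2.961e+00] q [ 0.56  0.55  1.66 -0.    0.93 -1.19] t 12.3 F [-0.2 -0.8 -5.3] open 0.39
shift [ 3.6 -0.8  1.1]
turn [-0.04  0.07  0.04] shift after turn [ 3.6 -0.8  1.1]
```

```bash
python3 -m inch '[[-0.003,0,0,0,0,0,1],[0,0,0,0,0,0,1],[0,0,0,0,0,0,1],[0.01,0,0,0,0,0,1],[0.02,0,0,0,0,0,1],[0.03,0,0,0,0,0,1],[0.025,0,0,0,0,0,1],[0,0,-0.04,0,0,0,1]]' 90
python3 -m inch '[[0,0,-0.04,0,0,0,1],[0,0,-0.035,0,0,0,1],[0.01,-0.037,0,0,0,0,1],[0.01,-0.037,0,0,0,0,1],[0.01,-0.037,0,0,0,0,1],[0.01,-0.037,0,0,0,0,1],[0.01,-0.037,0,0,0,0,1],[0.01,-0.037,0,0,0,0,1]]'
python3 -m inch '[[0.01,-0.037,0,0,0,0,1],[0.01,-0.037,0,0,0,0,1],[0.01,-0.037,0,0,0,0,1],[0.01,-0.037,0,0,0,0,1],[0,0,0,0,0,8.5,1],[0,0,0,0,0,8.5,1],[0,0,0,0,0,8.5,1],[0,0,0,0,0,8.5,1]]'
python3 go.py 450 -50 230 -1.39
```

```text
clock: 13.1
eef_pos: [469.4, 331.9, 146.7]
tcp_rot: [-3.135, -0.011, -2.961]
contact_force: [0.6, -1.2, -5.5]
opening: 0.391
grasp_force: 93.7
clock: 13.9
eef_pos: [456.2, 105.0, 226.7]
tcp_rot: [-3.141, 0.002, -2.961]
contact_force: [1.3, -0.2, -4.0]
opening: 0.391
grasp_force: 94.2
clock: 14.7
eef_pos: [443.7, -46.3, 226.6]
tcp_rot: [3.141, 0.001, 2.722]
contact_force: [0.2, -0.5, -4.7]
opening: 0.384
grasp_force: 94.2
pos [443.7 -46.3 226.6] rot [3.141e+00 1.000e-03 2.722e+00] q [-0.11  0.1   2.02  0.    1.02 -1.26] t 14.7 F [ 0.2 -0.5 -4.7] open 0.384
shift [-7.3 -0.9 -3.4]
turn [-8.0000e-02  8.0000e-02 -1.2441e+02] shift after turn [ 4.8 -5.5 -3.4]
```

```bash
python3 -m inch '[[0,0,0,0,0,8.4,1],[0,0,0,0,0,8.4,1],[0,0,0,0,0,8.4,1],[0,0,0,0,0,8.4,1],[0,0,0,0,0,8.4,1],[0,0,0,0,0,8.4,1],[0,0,0,0,0,8.4,1],[0,0,0,0,0,8.4,1]]'
python3 -m inch '[[0,0,0,0,0,8.4,1],[0,0,0,0,0,8.4,1],[0,0,0,0,0,8.4,1],[0,0,0,0,0,8.4,1],[0,0,0,0,0,8.4,1],[0,0,0,0,0,8.4,1],[0,0,0,0,0,8.4,1],[0,0,0,0,0,8.4,1]]'
python3 -m inch '[[0,0,0,0,0,8.4,1],[0,0,0,0,0,8.4,1],[0,0,0,0,0,8.4,1],[0,0,0,0,0,8.4,1],[0,0,0,0,0,8.4,1],[0,0,0,0,0,8.4,1],[0,0,0,0,0,8.4,1],[0,0,0,0,0,8.4,1]]'
python3 -m inch '[[0,0,0,0,0,8.4,1],[0,0,0,0,0,8.4,1],[0,0,0,0,0,8.4,1],[0,0,0,0,0,8.4,1],[0,0,0,0,-4,0,1],[0,0,0,0,-6,0,1],[0,0,0,0,-6,0,1],[0,0,0,0,0,0,1]]'
python3 go.py 450 -50 230 -1.39
```

```text
clock: 15.5
eef_pos: [443.7, -46.0, 226.6]
tcp_rot: [3.14, 0.0, 1.55]
contact_force: [-0.0, 0.0, -5.4]
opening: 0.393
grasp_force: 94.2
clock: 16.3
eef_pos: [443.7, -46.0, 226.6]
tcp_rot: [3.141, -0.001, 0.377]
contact_force: [0.0, -1.0, -4.4]
opening: 0.386
grasp_force: 94.2
clock: 17.1
eef_pos: [443.7, -46.0, 226.6]
tcp_rot: [-3.141, -0.001, -0.796]
contact_force: [-0.1, -0.2, -5.2]
opening: 0.392
grasp_force: 94.2
clock: 17.9
eef_pos: [444.4, -47.4, 226.3]
tcp_rot: [-3.14, 0.28, -1.379]
contact_force: [-0.3, -0.1, -4.5]
opening: 0.391
grasp_force: 94.2
pos [444.4 -47.4 226.3] rot [-3.14   0.28  -1.379] q [-0.29  0.17  1.97  0.27  1.15  2.53] t 17.9 F [-0.3 -0.1 -4.5] open 0.391
shift [ 2.4 -5.  -4.6]
turn [ 0.02 16.06  0.63] shift after turn [ 3.6 -5.1 -3.7]
```

```bash
python3 -m inch '[[0,0,0,0,-6,0,1],[0,0,0,0,-6,0,1],[0,0,0,0,-6,0,1],[0,0,0,0,-6,0,1],[0,0,0,0,-6,0,1],[0,0,0,0,-6,0,1],[0,0,0,0,0,0,1]]'
python3 go.py 450 -50 230 -1.39
```

```text
clock: 18.6
eef_pos: [443.9, -46.8, 224.6]
tcp_rot: [3.136, 0.907, -1.382]
contact_force: [1.0, 0.1, -5.5]
opening: 0.392
grasp_force: 94.3
pos [443.9 -46.8 224.6] rot [ 3.136  0.907 -1.382] q [-0.55  0.46  1.85  0.62  1.55  2.15] t 18.6 F [ 1.   0.1 -5.5] open 0.392
shift [-1.6 -5.4 -6.7]
turn [ 0.51 51.95  0.58] shift after turn [ 4.2 -5.4 -5.4]
```

```bash
python3 -m inch '[[0,0,0,0,-6,0,1],[0,0,0,0,-6,0,1],[0,0,0,0,-6,0,1],[0,0,0,0,-6,0,1],[0,0,0,0,-6,0,1],[0,0,0,0,-5,0,1],[0,0,0,0,-3,0,1],[0,0,0,0,0,0,1]]'
python3 go.py 450 -50 210
python3 - <<'E'
from h import *; from scipy.spatial.transform import Rotation as Ro
print(Ro.from_euler('xyz',r.sense()['tcp_rot']).as_matrix().round(3))
cv2.imwrite('pics/fin.png',eyes.grab_frame('scene')['img'])
E
```

```text
clock: 19.4
eef_pos: [444.2, -45.1, 225.4]
tcp_rot: [2.551, 1.566, -1.964]
contact_force: [0.7, 1.4, -5.2]
opening: 0.387
grasp_force: 94.7
pos [444.2 -45.1 225.4] rot [ 2.551  1.566 -1.964] q [-0.62  0.83  1.77  0.83  1.96  1.97] t 19.4 F [ 0.7  1.4 -5.2] open 0.387
shift [15.4 -4.8 -5.9]
[[-0.002 -0.981 -0.196]
 [-0.004 -0.196  0.981]
 [-1.     0.003 -0.004]]
```

View pics/fin.png

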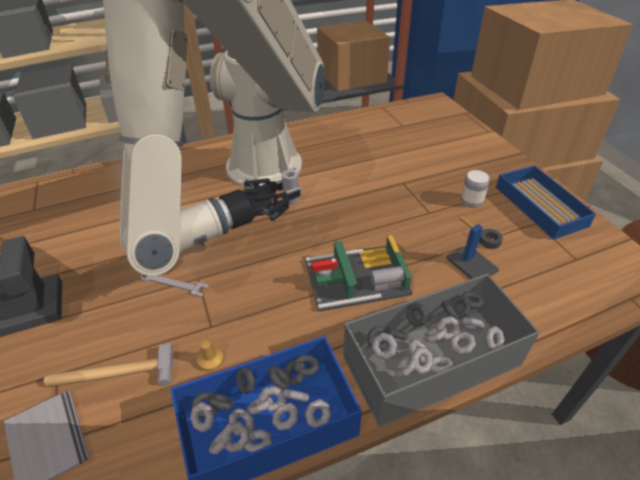

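The spacer stands upright in the jaws at (291,183). The far spacer is in its lane, the carriage is open and the bystanders look undisturbed. I'll lower it slightly, let it settle and hand in.

```bash
python3 -m inch '[[0.005,0,0,0,0,0,1],[0.007,0,0,0,0,0,1],[0.006,0,0,0,0,0,1],[0,0,0,0,0,0,1],[0,0,0,0,0,0,1],[0,0,0,0,0,0,1],[0,0,0,0,0,0,1],[0,0,0,0,0,0,1]]'
python3 - <<'E'
from h import *
s=r.sense(); print(s['eef_pos'],np.abs(s['qvel']).max(),s['grasp_force'],s['contact_force']); print(r.sign_off())
E
```

```text
clock: 20.25
eef_pos: [444.7, -46.4, 208.8]
tcp_rot: [-2.014, 1.569, -0.249]
contact_force: [-0.6, -0.6, -5.2]
opening: 0.386
grasp_force: 94.7
[444.73459164 -46.41395913 208.75989309] 0.0029734783877314454 94.73440599627793 [-0.6313162  -0.62132235 -5.21396111]
the job is handed in; nothing more can be done
None
```

The job is handed in at 20.3 s. The yellow lane's spacer is held still, hole up, about 21 cm above the bench, after its hole end went about 22 mm onto the pin without contact; the carriage is open (about 52 mm back), and the last picture showed the other spacer in its lane and the bystanders in place.

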